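Pack the jig-hardware caddy

TASK

Pack the jig hardware into the wooden caddy: slip the steel ring collar over the post until it lies on the plate, and set the mushroom-shaped knob in the round tub, the angle bracket in the square bin and the long hex nut on the middle of the cork pad, each right way up as it stands now. Leave the solid steel disc and the straight-sided wooden cylinder where they are; they belong to another job.

Things in the scene. Friction and masses are not known exactly. Their poses are not given: they have to be found in the camera images.
- collar: Steel stop collar to be packed: a flat ring, outside diameter 52 mm, hole diameter 28 mm, 16 mm high, about 160 g. Origin: centre of its underside; z up along its axis. Starts upright on a brown board 6 mm thick on the bench.
- knob: Mushroom-shaped pale wooden knob to be packed, 40 mm high: stem 20 to 26 mm across up to 18 mm height, above it a rounded cap with domed top, 40 mm across at its widest, 28 mm above the underside. About 40 g. Origin: centre of its underside; z up. Starts upright on a brown board 6 mm thick on the bench.
- bracket: Dark steel L-shaped bracket to be packed, 170 g: foot 44 (x) by 36 (y) by 8 mm, 8 mm upright leg at its -x end, 44 mm high, side webs with outer faces at y = +18 and -18 mm, 38 mm high from x = -14 to 0, 23 mm high on to x = 9. Pinch it across the webs (along y) at x about -7 mm. Origin: centre of the foot's underside; z up. Starts upright on a brown board 6 mm thick on the bench.
- nut: Long steel hexagonal nut to be packed: 30 mm across the flats, 34.6 mm across the corners, 40 mm high, dark bore on top, about 170 g. Flats face along its x axis and every 60 degrees from it. Origin: centre of its underside; z up along its axis. Starts upright on a brown board 6 mm thick on the bench.
- disc: Look-alike to be left: solid steel disc without a hole, diameter 52 mm, 16 mm high. Origin: centre of its underside; z up. Starts upright on a brown board 6 mm thick on the bench. All things there, and a red tin and a cork block (both under 35 mm high, not listed), stand at least 80 mm apart, centre to centre.
- spacer: Look-alike to be left: straight-sided pale wooden cylinder with a flat top and a dark round bore mark on it, diameter 38 mm, 40 mm high. Origin: centre of its underside; z up. Starts upright on a brown board 6 mm thick on the bench.
- tub: Round blue plastic tub, place of the knob: outside diameter 92 mm, inside 86 mm; its floor is 4 mm and its rim 18 mm above its origin. Origin: centre of its underside, 8 mm above the bench. Fixed in one corner (drawn anew each time) of the wooden caddy. The caddy is 222 mm square, rim 16 mm above the bench, left or right of the robot's middle.
- bin: Square blue plastic bin, place of the bracket: outside 90 x 90 mm, inside 84 x 84 mm; its floor is 3 mm and its rim 18 mm above its origin; x and y along its sides. Origin: centre of its underside, 8 mm above the bench. Fixed in one corner (drawn anew each time) of the wooden caddy. Neighbouring inserts are 102 mm apart, centre to centre.
- post: Dark wooden square plate, 84 x 84 x 4 mm, with an upright round post in its middle, place of the collar: post diameter 12 mm; plate top 4 mm and post top 38 mm above the origin. Origin: centre of its underside, 8 mm above the bench. Fixed in one corner (drawn anew each time) of the wooden caddy.
- pad: Flat square cork pad without walls, place of the long nut: 84 x 84 x 4 mm; its top is 4 mm above the origin. Origin: centre of its underside, 8 mm above the bench. Fixed in one corner (drawn anew each time) of the wooden caddy.
Things that resemble listed ones, but are neither listed nor needed, are in the scene too. What is shaped like the bracket but blue is not meant. What is shaped like the collar but green is not meant.

How it is judged:
By the outcome, as a careful person would: the job done as asked, in the order asked, and still so for the second after the job is handed in, with the robot touching nothing.
It also fails if it takes over 112 s, if anything falls off the work surface, if the arm or the gripper's body presses on something with over 40 N, if the wrist force passes 120 N, or if a joint passes its speed limit or range.

ROBOT

A 6-joint arm with a two-finger parallel gripper is mounted at the origin on the work surface. World frame = base frame: x ahead of the robot, y to its left, z up, the work surface at z = 0. Lengths are in m, angles in rad, forces in N, time in s.
With the tool pointing down it reaches from about 0.35 to 0.875 m from the base axis. Payload 15.5 kg.
Tool frame: the origin (TCP) lies on the mounting face of the last link; the fingertips stand 173 mm ahead of it and the grasp point (between the pads) lies 155 mm ahead of it; z points along the fingers, y is the line along which they close (so a half turn about z gives the same grasp; the last joint's range is limited). The gripper opens to 85 mm and grips with 20 to 120 N. Pads are 22 mm wide; open, the fingers measure 114 mm over their backs; the gripper's body (76 mm by 85 mm) begins 54 mm behind the grasp point. The pads swing forward as they close: fully open they stand 13 mm farther back than shut.
Start: joints at [-1.266, 0.494, 1.345, -0, 1.302, -0.096], TCP at [0.243, -0.576, 0.405] pointing down, gripper open.
Joint ranges: [-2.91, 2.91], [-0.82, 2.16], [0.22, 2.67], [-1.22, 4.37], [0.12, 2.79], [-3.08, 3.08]. Speed limits (rad/s): [1.89, 1.89, 2.57, 3.01, 3.01, 3.01].

INTERFACE

Orientations are given as a rotation vector (axis times angle).
In Python, from plant import * gives the robot as it stands. The module is installed in compiled form; this text tells all that it offers. Calls block until the motion is done:
- move_pose(position, orientation): joint-space move of the TCP to a pose.
- move_straight(position, orientation=None, max_speed=0.15): straight line of the TCP; orientation=None keeps the orientation; max_speed is the mean speed in m/s.
- move_j(angles): joint-space move.
- grip(opening, newtons=None): finger opening in m; newtons is the grip in N (None keeps the last); returns when the fingers have stopped.
- dwell(seconds).
- inverse_kinematics(position, orientation): joint angles nearest the present ones, or None.
- capture(name): name is "scene" or "top"; returns a dict with "image" (420x560x3 uint8, red, green, blue), "camera_matrix" (3x3 intrinsics, pixels), "k1" (the pictures are not rectified: a ray, as slopes to the right and down, at radius r is drawn at 1 + k1 r^2 times it, then the intrinsics apply), "world_to_cam" (4x4, takes a point from world to camera coordinates). Camera axes: x right, y up, looking along -z (the intrinsics and any distortion apply to the point x, -y, -z); pixel columns grow to the right and rows downward; lengths in m; the calibration is good to about 2 mm. A picture is of the moment at which its call begins. There is no depth.
A pose or a line that the arm cannot do raises IKError and nothing moves.
- sign_off(): hands the job in; it is judged then, once.
Readings, each from a call of its own:
- get_t(): time.
- get_joint_pos(): joint angles.
- get_joint_vel(): joint speeds.
- get_joint_efforts(): joint torques, N m.
- get_position(): TCP position.
- get_eef_rot(): TCP orientation.
- get_force(): force on the tool from outside, world axes, zero at the start.
- get_torque(): the same for the moment, N m.
- get_gripper_width(): finger opening in m.
- get_grip_force(): force on a finger pad.
Only numpy, scipy, OpenCV 4.12 (cv2) and the standard library are available. Lean on these libraries where they do the work, as an engineer would, in place of code of your own. Each camera call takes 0.05 s, during which the arm holds its last target. There are 200 camera calls.

## Working session

There is one attempt and no reset: what is moved stays moved. The work goes in short steps, each a Python script; the robot and the scene stay as the last script left them, time stands still between calls to the robot, and variables do not carry over. Pictures are saved under pics/ and viewed, at most 14 in all, crops included, and the job is handed in when it is done.

```bash
mkdir -p pics; ls; python3 - <<'E'
from plant import *
import cv2,numpy as np
for n in("scene","top"):
    c=capture(n); cv2.imwrite(f"pics/{n}0.png",c["image"][:,:,::-1]); np.savez(f"{n}0.npz",**c)
    print(n,c["camera_matrix"].tolist(),c["k1"],np.round(c["world_to_cam"],4).tolist())
print(get_t(),get_position(),get_eef_rot())
E
```

```text
pics
scene [[440.7240451748766, 0.0, 279.69811033768605], [0.0, 440.7240451748766, 207.97309747082028], [0.0, 0.0, 1.0]] -0.10839661993656888 [[-0.5589, 0.8292, 0.0037, 0.2263], [-0.4755, -0.3241, 0.8178, 0.2271], [0.6793, 0.4553, 0.5755, -1.2892], [0.0, 0.0, 0.0, 1.0]]
top [[414.6602836067209, 0.0, 276.94461922541234], [0.0, 414.6602836067209, 209.49878581210584], [0.0, 0.0, 1.0]] -0.11259280103748573 [[-0.0209, -0.9995, -0.0216, 0.0704], [0.995, -0.0229, 0.0971, -0.5165], [-0.0975, -0.0195, 0.995, -0.9386], [0.0, 0.0, 0.0, 1.0]]
0.1 [ 0.24321777 -0.57558799  0.40414681] [-3.07794269e+00 -6.23591181e-01  2.33300902e-04]
```

View pics/scene0.png

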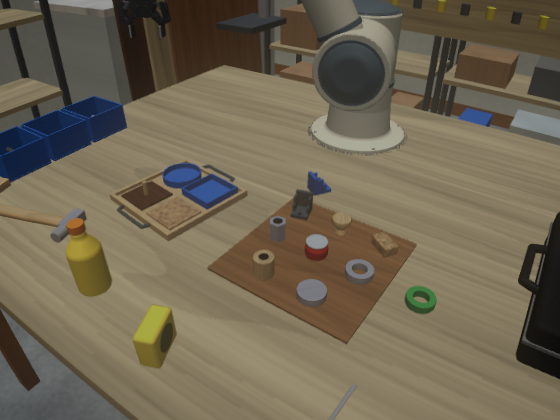

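View pics/top0.png

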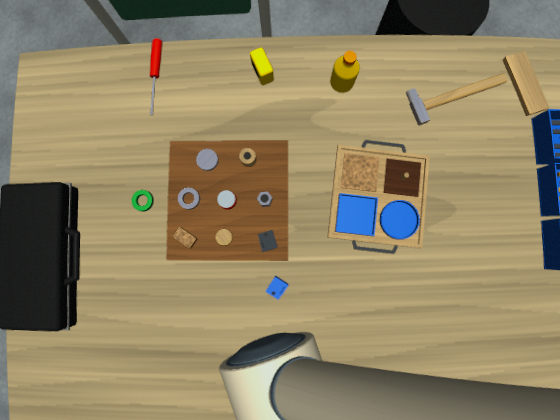

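The scene view shows the board with all the parts: collar (359,271), disc (311,293), spacer (263,265), nut (278,229), knob (342,222) and bracket (302,205). In the top view, collar is at (188,198), knob (223,237), bracket (268,240) and nut (264,198). The caddy inserts are pad (360,172), post (403,177), bin (356,214) and tub (399,219).

```bash
cat > h.py <<'E'
import numpy as np,cv2
def cast(c,px,z):
    """pixels (n,2) -> world points on plane z"""
    K=c["camera_matrix"];k=float(c["k1"]);T=c["world_to_cam"]
    s=cv2.undistortPoints(np.array(px,float).reshape(-1,1,2),K,np.array([k,0,0,0,0.]),).reshape(-1,2)
    d=np.c_[s[:,0],-s[:,1],-np.ones(len(s))]@T[:3,:3]
    o=-T[:3,:3].T@T[:3,3]
    return o+d*((z-o[2])/d[:,2])[:,None]
def project(c,P):
    T=c["world_to_cam"];p=np.atleast_2d(P)@T[:3,:3].T+T[:3,3]
    s=np.c_[p[:,0],-p[:,1]]/-p[:,2:]; s*=1+float(c["k1"])*(s**2).sum(1)[:,None]
    return s*c["camera_matrix"][0,0]+c["camera_matrix"][:2,2]
E
python3 - <<'E'
from h import *
t=np.load("top0.npz");s=np.load("scene0.npz")
im=t["image"][:,:,::-1]; si=s["image"][:,:,::-1]
def crop(i,x0,y0,x1,y1,f): return cv2.resize(i[y0:y1,x0:x1],None,fx=f,fy=f,interpolation=cv2.INTER_CUBIC)
a=crop(im,165,135,295,265,4); b=crop(im,325,135,437,265,4)[:, :280*2]
b=cv2.resize(b,(260,int(b.shape[0]*260/b.shape[1])))
cv2.imwrite("pics/a.png",np.hstack([a,np.vstack([b,np.zeros((520-b.shape[0],260,3),np.uint8)])]))
cv2.imwrite("pics/b.png",crop(si,210,165,420,325,3.75)[:600,:800])
# caddy inserts: blue mask, pieces
hsv=cv2.cvtColor(im.copy(),cv2.COLOR_BGR2HSV)
m=cv2.inRange(hsv,(100,120,60),(125,255,255)); m[:, :200]=0; m[:,450:]=0
n,l,st,ce=cv2.connectedComponentsWithStats(m)
for i in range(1,n):
    if st[i,4]>60:
        c=cv2.findContours((l==i).astype(np.uint8),0,2)[0][0]
        print("blue",st[i],cv2.minAreaRect(c),cast(t,[ce[i]],.026).round(4))
for nm,p,z in [("collar",(188,198),.022),("disc",(207,159),.022),("spacer",(248,156),.046),("nut",(264,198),.046),("knob",(223,237),.034),("brk",(268,240),.03),("pad",(360,172),.012),("post",(403,177),.012)]:
    w=cast(t,[p],z); print(nm,w.round(4),project(s,w).round(1))
E
```

```text
blue [ 336  193   42   43 1501] ((356.4945373535156, 214.05206298828125), (38.78571319580078, 38.83805465698242), 6.009005546569824) [[ 0.503  -0.1254  0.026 ]]
blue [ 380  200   40   39 1200] ((399.5, 219.0), (38.0, 39.0), 90.0) [[ 0.4887 -0.2253  0.026 ]]
blue [266 277  22  22 277] ((276.6922607421875, 287.46148681640625), (15.531606674194336, 18.30510711669922), 33.690067291259766) [[0.3387 0.0634 0.026 ]]
collar [[0.5505 0.269  0.022 ]] [[359.4 266.3]]
disc [[0.6431 0.2234 0.022 ]] [[310.8 287.2]]
spacer [[0.6419 0.1231 0.046 ]] [[262.5 253.9]]
nut [[0.543  0.0877 0.046 ]] [[277.5 219.3]]
knob [[0.4564 0.1845 0.034 ]] [[342.2 219. ]]
brk [[0.4475 0.0811 0.03  ]] [[300.3 202. ]]
pad [[ 0.6045 -0.1405  0.012 ]] [[173.  210.3]]
post [[ 0.5904 -0.2434  0.012 ]] [[145.4 192.6]]
```

View pics/a.png

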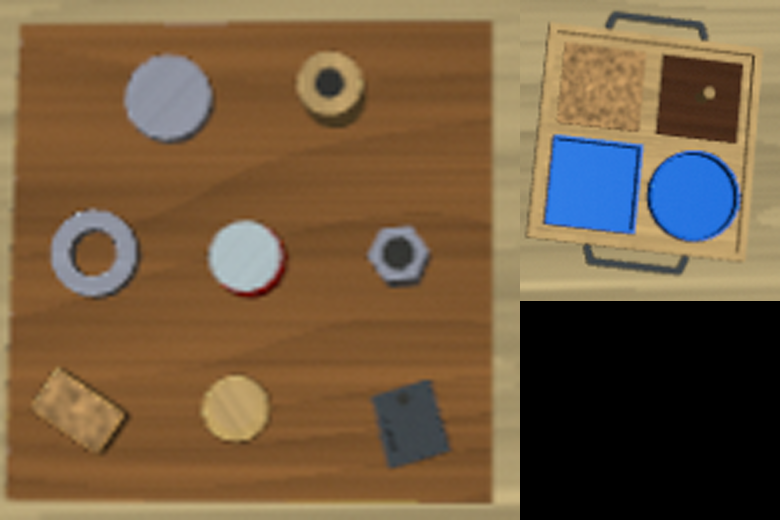

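View pics/b.png

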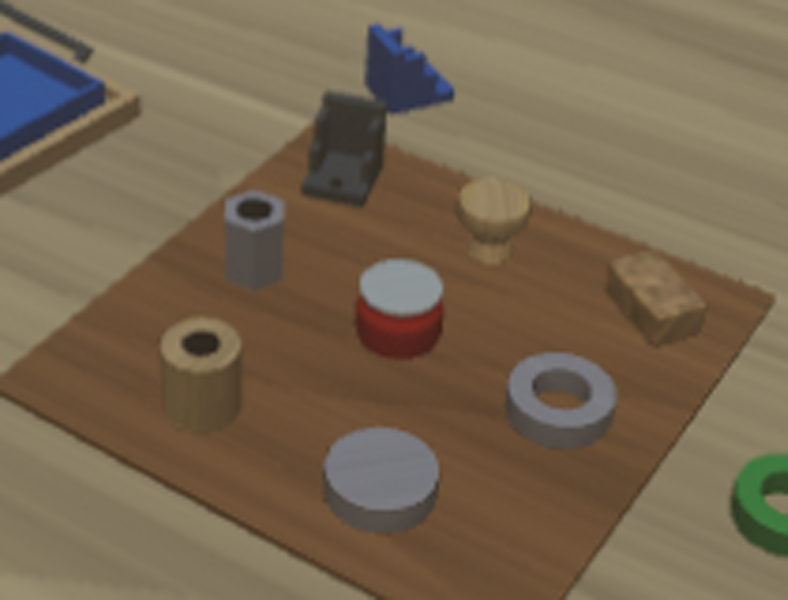

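The top crop shows the bracket's foot pointing up (+x), yawed by about 13°. The scene crop confirms the leg is on the robot side and that the ring at (188,198) really is the holed one. Next I'll measure the positions with masks and contours.

```bash
python3 - <<'E'
from h import *
t=np.load("top0.npz");s=np.load("scene0.npz")
def comps(c,box,lo,hi,amin):
    im=c["image"]; f=4
    x0,y0,x1,y1=box
    cr=cv2.resize(im[y0:y1,x0:x1],None,fx=f,fy=f,interpolation=cv2.INTER_CUBIC)
    m=cv2.inRange(cv2.cvtColor(cr,cv2.COLOR_RGB2HSV),lo,hi)
    out=[]
    for k in cv2.findContours(m,cv2.RETR_EXTERNAL,cv2.CHAIN_APPROX_NONE)[0]:
        if cv2.contourArea(k)>amin*f*f: out.append((k.reshape(-1,2)+.5)/f-.5+[x0,y0])
    return out
def rep(c,k,zs,tag):
    (cx,cy),_,_=cv2.fitEllipse(k.astype(np.float32))
    for z in zs:
        w=cast(c,k,z)[:,:2]; (wx,wy),r=cv2.minEnclosingCircle(w.astype(np.float32)); R=cv2.minAreaRect(w.astype(np.float32))
        print(tag,"px",round(cx,1),round(cy,1),"z",z,"mec",round(wx,4),round(wy,4),"r",round(r,4),"rect",np.round(R[0],4),np.round(R[1],4),round(R[2],1))
print("TOP steel"); 
for k in comps(t,(168,140,290,262),(90,0,40),(140,110,255),40): rep(t,k,[.022,.046],"t")
print("TOP knob/pale")
for k in comps(t,(205,220,245,258),(10,40,150),(30,140,255),40): rep(t,k,[.034],"k")
print("blue")
for k in comps(t,(325,185,437,250),(100,120,60),(125,255,255),300): rep(t,k,[.0115,.026],"b")
print("plate")
for k in comps(t,(385,155,425,200),(0,50,20),(20,255,110),200): rep(t,k,[.012],"p")
print("SCENE steel")
for k in comps(s,(230,185,420,320),(100,0,115),(150,90,255),40): rep(s,k,[.022,.046],"s")
for nm,b in [("collar",(188.4,198)),]: pass
E
```

```text
TOP steel
t px 267.2 240.6 z 0.022 mec 0.4466 0.0837 r 0.0264 rect [0.4467 0.0837] [0.0421 0.0344] 14.4
t px 267.2 240.6 z 0.046 mec 0.446 0.0826 r 0.0258 rect [0.4462 0.0826] [0.0411 0.0336] 14.4
t px 264.3 198.3 z 0.022 mec 0.545 0.0876 r 0.0176 rect [0.5455 0.0887] [0.0309 0.0329] 1.1
t px 264.3 198.3 z 0.046 mec 0.542 0.0865 r 0.0172 rect [0.5424 0.0874] [0.0301 0.0321] 1.1
t px 225.7 198.6 z 0.022 mec 0.5469 0.1792 r 0.0205 rect [0.547  0.1788] [0.0394 0.0392] 61.4
t px 225.7 198.6 z 0.046 mec 0.5438 0.1758 r 0.02 rect [0.5439 0.1754] [0.0384 0.0382] 61.4
t px 188.1 197.9 z 0.022 mec 0.5508 0.2681 r 0.0263 rect [0.5508 0.2684] [0.049  0.0498] 0.2
t px 188.1 197.9 z 0.046 mec 0.5477 0.2624 r 0.0256 rect [0.5477 0.2627] [0.0478 0.0486] 0.2
t px 206.7 159.2 z 0.022 mec 0.6429 0.2237 r 0.0263 rect [0.6423 0.2243] [0.0513 0.0489] 43.7
t px 206.7 159.2 z 0.046 mec 0.6375 0.2191 r 0.0256 rect [0.6369 0.2198] [0.0501 0.0477] 43.7
TOP knob/pale
k px 223.2 236.6 z 0.034 mec 0.4573 0.184 r 0.0195 rect [0.457 0.184] [0.0376 0.0375] 39.9
blue
b px 399.4 219.2 z 0.0115 mec 0.4892 -0.2299 r 0.0479 rect [ 0.4897 -0.2299] [0.0924 0.0935] 40.3
b px 399.4 219.2 z 0.026 mec 0.4882 -0.2259 r 0.0471 rect [ 0.4887 -0.2259] [0.091  0.0922] 40.3
b px 356.4 214.2 z 0.0115 mec 0.5045 -0.1278 r 0.0638 rect [ 0.5043 -0.1279] [0.0924 0.0916] 82.0
b px 356.4 214.2 z 0.026 mec 0.5033 -0.1253 r 0.0628 rect [ 0.5031 -0.1254] [0.091  0.0903] 82.0
plate
p px 402.0 177.2 z 0.012 mec 0.5902 -0.241 r 0.0578 rect [ 0.5897 -0.2408] [0.0843 0.0838] 82.1
SCENE steel
s px 311.4 289.7 z 0.022 mec 0.6471 0.2268 r 0.025 rect [0.6469 0.2269] [0.0486 0.0488] 34.0
s px 311.4 289.7 z 0.046 mec 0.668 0.2379 r 0.0239 rect [0.6678 0.238 ] [0.0465 0.0466] 34.0
s px 359.4 268.5 z 0.022 mec 0.555 0.2712 r 0.0248 rect [0.555  0.2712] [0.0492 0.0478] 27.1
s px 359.4 268.5 z 0.046 mec 0.58 0.2803 r 0.0237 rect [0.58   0.2803] [0.047  0.0457] 27.1
```

```bash
cat > r.py <<'E'
from plant import *
import numpy as np
from scipy.spatial.transform import Rotation as Rn
OFF=np.array([.002,.0015])      # half the disagreement between the two cameras
CY=np.radians(-8.2)             # caddy yaw
TUB=np.array([.4885,-.2258]);BIN=np.array([.5031,-.1254]);POST=np.array([.5897,-.2408]);PAD=np.array([.6043,-.1402])
def ori(psi,pos):
    """tool down, closing line at yaw psi; the half turn that keeps joint 6 nearest the middle"""
    best=None
    for p in (psi,psi+np.pi):
        y=np.array([np.cos(p),np.sin(p),0]);z=np.array([0,0,-1.])
        o=Rn.from_matrix(np.c_[np.cross(y,z),y,z]).as_rotvec()
        q=inverse_kinematics(pos,o)
        if q is not None and (best is None or abs(q[5])<best[0]): best=(abs(q[5]),o)
    return best[1]
HI=.31
def pick(xy,psi,z,pre,newtons):
    xy=np.array(xy)+OFF; grip(pre)
    p=[*xy,HI]; o=ori(psi,p); move_pose(p,o)
    f0=get_force(); move_straight([*xy,z],max_speed=.12); print("force down",np.round(get_force()-f0,1))
    grip(0.0,newtons); print("width",round(get_gripper_width(),4),"grip",get_grip_force())
    move_straight([*xy,HI]); print("up width",round(get_gripper_width(),4),"t",get_t())
def place(xy,psi,z,rel):
    xy=np.array(xy)+OFF
    p=[*xy,HI]; o=ori(psi,p); move_pose(p,o)
    move_straight([*xy,z+.03],max_speed=.15); f0=get_force()
    move_straight([*xy,z],max_speed=.05); print("place force",np.round(get_force()-f0,1))
    grip(rel); dwell(.2); move_straight([*xy,HI]); print("width",round(get_gripper_width(),4),"t",get_t())
def snap(n,tag):
    import cv2
    c=capture(n); cv2.imwrite(f"pics/{tag}.png",c["image"][:,:,::-1]); np.savez(f"{tag}.npz",**c); return c
E
python3 - <<'E'
from r import *
a=CY+np.pi/2
pick([.5508,.2684],a,.181,.066,60)
snap("scene","lift1"); print(get_joint_pos())
E
```

```text
force down [1.  0.1 0.5]
width 0.0487 grip 61.452166351955384
up width 0.0489 t 6.1417
[ 3.57148057e-01  5.81785903e-01  1.47693779e+00 -9.91739305e-06
  1.08463696e+00 -1.07052268e+00]
```

View pics/lift1.png

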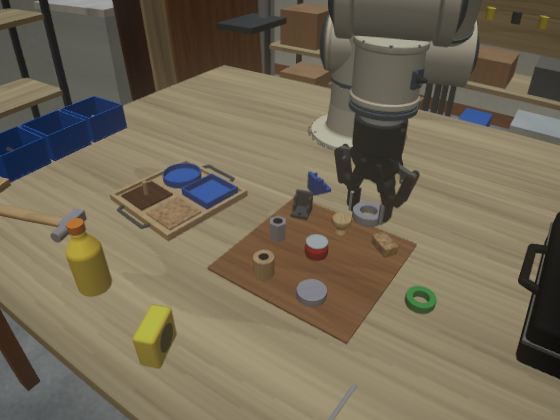

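The collar is held level between the fingers at about (368,213), and everything else is undisturbed. I'll check how well it is centred before going to the post.

```bash
python3 - <<'E'
from r import *
from h import *
c=np.load("lift1.npz"); p=get_position(); print(p)
print(project(c,[[p[0],p[1],.151],[p[0],p[1],.135]]).round(1))
x0,y0=335,190
im=cv2.resize(c["image"][y0:240,x0:410],None,fx=8,fy=8,interpolation=cv2.INTER_CUBIC)
cv2.imwrite("pics/c.png",im[:,:,::-1])
E
```

```text
[0.55248682 0.26977333 0.30896921]
[[368.1 207.7]
 [366.9 215.8]]
```

View pics/c.png

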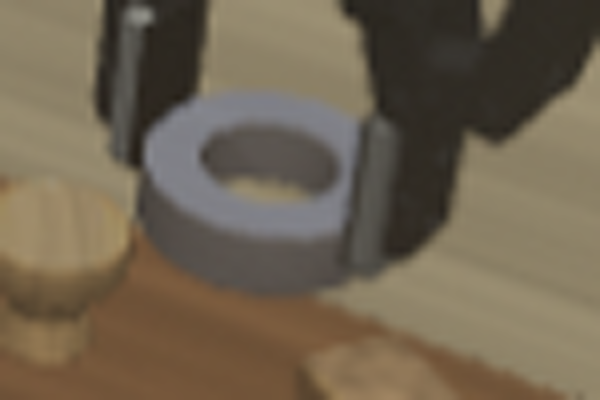

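The collar is gripped near the bottom of the pads and centred to about 2 mm. I'll place it on the post.

```bash
python3 - <<'E'
from r import *
place(POST,CY+np.pi/2,.1875,.064)
pick([.4572,.184],CY+np.pi/2,.187,.056,30)
snap("scene","lift2")
from h import *
a=capture("scene")["image"]
o=np.hstack([cv2.resize(a[150:240,100:250],None,fx=2.6,fy=2.6,interpolation=2),cv2.resize(a[130:220,280:430],None,fx=2.6,fy=2.6,interpolation=2)])
cv2.imwrite("pics/d.png",o[:,:,::-1])
# nut flats: 6-fold phase of contour
t=np.load("top0.npz"); cr=cv2.resize(t["image"][180:216,246:282],None,fx=8,fy=8,interpolation=2)
m=cv2.inRange(cv2.cvtColor(cr,cv2.COLOR_RGB2HSV),(90,0,40),(140,110,255))
k=max(cv2.findContours(m,0,1)[0],key=cv2.contourArea)
h=cv2.convexHull(k).reshape(-1,2); poly=np.zeros_like(m); cv2.fillPoly(poly,[h],255)
k=cv2.findContours(poly,0,1)[0][0].reshape(-1,2)
w=cast(t,(k+.5)/8-.5+[246,180],.046)[:,:2]; d=w-w.mean(0); th=np.arctan2(d[:,1],d[:,0]); r=np.hypot(*d.T)
tg=np.linspace(-np.pi,np.pi,360,endpoint=False); i=np.argsort(th); rg=np.interp(tg,th[i],r[i],period=2*np.pi)
ph=-np.angle((rg*np.exp(-6j*tg)).sum())
print("nut",w.mean(0),"flat yaw deg",np.degrees((-ph+0)/6) , np.degrees((np.angle((rg*np.exp(-6j*tg)).sum())*-1+np.pi)/6), "r at flats/corners",rg.min(),rg.max(), np.degrees(tg[rg.argmin()]))
E
```

```text
place force [-7.   3.8 21.7]
width 0.0639 t 11.2417
force down [-0.4 -0.4  0.1]
width 0.0378 grip 29.025524575263262
up width 0.0375 t 16.0667
nut [0.54212695 0.08680843] flat yaw deg 27.105731683961395 2.8942683160386067 r at flats/corners 0.01427896412942106 0.017525848809805154 -58.99999999999999
```

View pics/d.png

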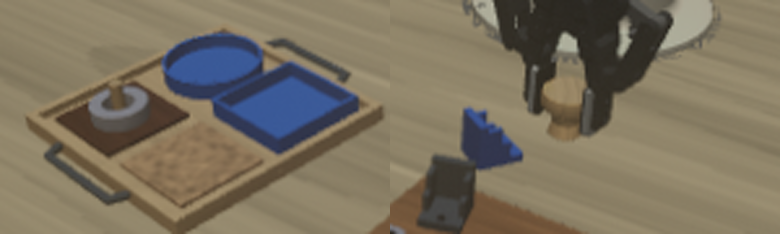

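The collar lies flat around the post (its ring is centred at about (118,105) in the crop), and the knob is held upright in the gripper. Next come the knob into the tub and the bracket pick.

```bash
python3 - <<'E'
from r import *
place(TUB,CY+np.pi/2,.1945,.048)
y=np.radians(14.4); g=np.array([.4465,.0834])-.007*np.array([np.cos(y),np.sin(y)])
pick(g,y+np.pi/2,.186,.052,70)
from h import *
a=capture("scene")["image"]
o=np.hstack([cv2.resize(a[150:240,100:250],None,fx=2.6,fy=2.6,interpolation=2),cv2.resize(a[130:220,240:390],None,fx=2.6,fy=2.6,interpolation=2)])
cv2.imwrite("pics/e.png",o[:,:,::-1])
E
```

```text
place force [ 1.5 -0.6  1. ]
width 0.048 t 21.1083
force down [-0.3  0.  -0.3]
width 0.0352 grip 69.47738941758871
up width 0.0349 t 24.9833
```

View pics/e.png

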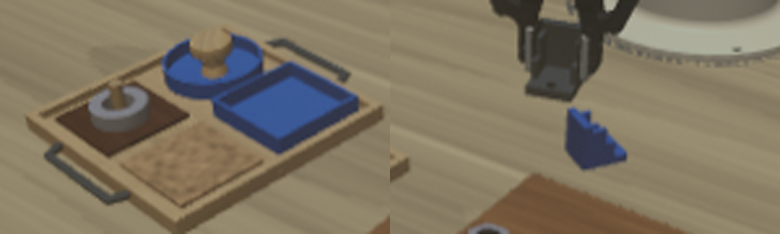

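The knob stands upright in the tub, and the bracket is held level and clear of the blue look-alike. Next are the bracket into the bin and the nut pick.

```bash
python3 - <<'E'
from r import *
ya=Rn.from_rotvec(get_eef_rot()).as_matrix()[:,1]
y=np.radians(14.4); s1=np.sign(ya@[-np.sin(y),np.cos(y),0])
yb=Rn.from_rotvec(ori(CY+np.pi/2,[*BIN,HI])).as_matrix()[:,1]
s2=np.sign(yb@[-np.sin(CY),np.cos(CY),0]); print(s1,s2)
place(BIN-s1*s2*.007*np.array([np.cos(CY),np.sin(CY)]),CY+np.pi/2,.1925,.043)
pick([.5421,.0869],np.radians(2.9),.186,.046,70)
from h import *
a=capture("scene")["image"]
o=np.hstack([cv2.resize(a[150:240,100:250],None,fx=2.6,fy=2.6,interpolation=2),cv2.resize(a[150:240,210:360],None,fx=2.6,fy=2.6,interpolation=2)])
cv2.imwrite("pics/f.png",o[:,:,::-1])
E
```

```text
-1.0 -1.0
place force [-1.  -0.6  0.8]
width 0.0433 t 28.7583
force down [-0.1  1.   0. ]
width 0.0291 grip 69.20488419011235
up width 0.0289 t 32.6917
```

View pics/f.png

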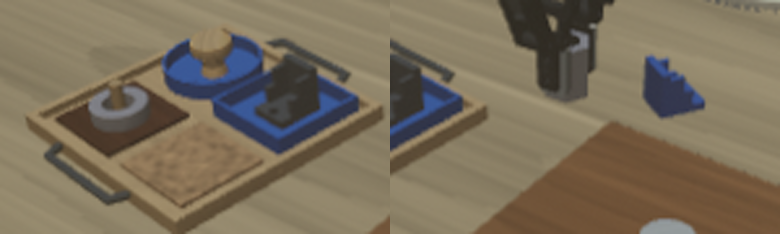

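The bracket stands in the bin and the nut is held upright. I'll place the nut, retreat and take a look.

```bash
python3 - <<'E'
from r import *
place(PAD,CY,.1933,.045)
move_pose([.45,.15,.36],ori(CY,[.45,.15,.36]))
from h import *
a=snap("scene","end_s")["image"]; b=snap("top","end_t")["image"]
o=np.hstack([cv2.resize(a[150:240,100:250],(400,240),interpolation=2),cv2.resize(b[135:255,325:437],(400,428),interpolation=2)[90:330]])
o=np.vstack([o,cv2.resize(a[170:320,210:420],(800,340),interpolation=2)])
cv2.imwrite("pics/g.png",o[:,:,::-1])
E
```

```text
place force [-0.8 -0.8 -0.1]
width 0.0452 t 36.575
```

View pics/g.png

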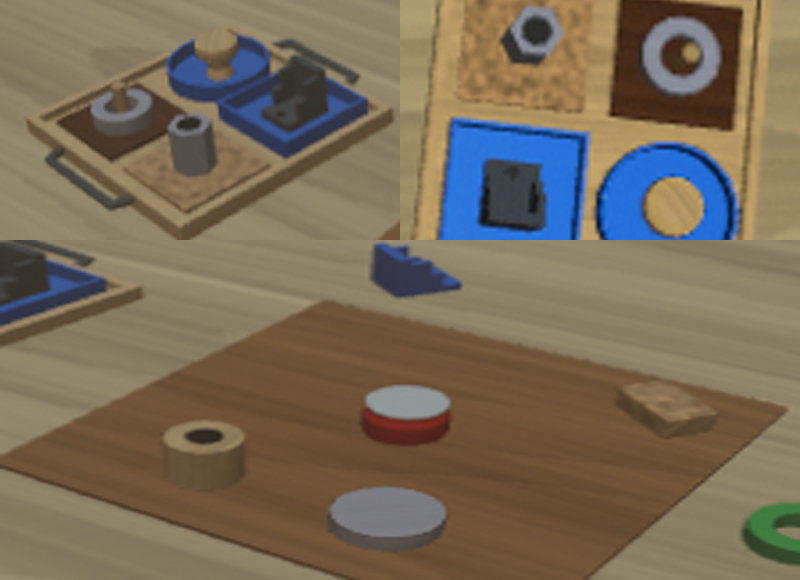

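View pics/end_t.png

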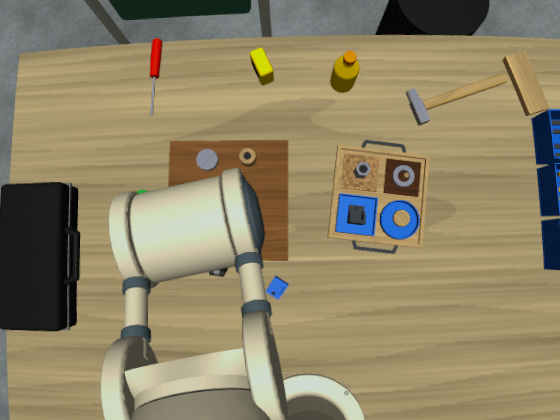

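The final views show the collar around the post (403,176), the knob in the tub (401,218), the bracket in the bin (356,214) and the nut on the pad (~362,169.5). The disc and spacer are where they started. I'll check the nut's centring numerically and then hand in.

```bash
python3 - <<'E'
from r import *
from h import *
t=np.load("end_t.npz")
n=cast(t,[(362.3,169.5)],.052)[0]; print(n,(n[:2]-PAD)*1000,"mm off")
if np.hypot(*(n[:2]-PAD))<.007:
    dwell(.5); print(sign_off(),get_t())
E
```

```text
[ 0.60278572 -0.13859172  0.052     ] [-1.51428368  1.60827961] mm off
the job is handed in; nothing more can be done
the job is handed in; nothing more can be done
```

I packed the caddy in the order asked and handed it in after about 40 s of the 112 s: the collar is flat on the post plate, the knob in the tub, the bracket in the bin and the nut about 2 mm off the pad's centre. All stand upright, and the disc and wooden cylinder were left where they were.

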